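# Meter one grinding ball into the weighing pan

### The job

Set the aluminium pan flat on the desk under the spout of the grinding-ball dispenser, its open top below the spout's end, and let go of it. Then meter out one ball with one full stroke: with the fingers press the red plunger down until it bottoms firmly on its stop, hold it there for a moment without forcing it, and let it come back up. Exactly one ball must end lying in the pan, still under the spout, and the cup with the blue lid must not be knocked.

Things in the scene. Friction and masses are not known exactly. Their poses are not given: they have to be found in the camera images.
- plunger_top (a point): Centre of the flat top of the dispenser's red plunger button, 36 mm across, about 170 mm above the desk at rest. Axes of the dispenser: z up, -x the level way in which the chute runs out to the spout. Shut fingers can press its middle straight down. The stroke is 15 to 21 mm: a brass ring under the button is the stop, and its setting differs from run to run.
- plunger: The sprung plunger (origin on its axis, 170 mm below its top). Its spring pushes back 4 N at first and 0.25 N more per mm, under 10 N in all; on the stop the push climbs steeply, about 10 N per mm (rubber-faced stop), and must be felt for. Home means over 12 N from the fingers for 0.3 s on end; 15 to 20 N is right, over 30 N bends it. The ball drops before the stop is reached.
- spout_tip (a point): Spout: end of the dispenser's open chute, middle of its floor, 41 mm above the desk (chute 22 mm wide, its underside 3 mm lower, sloping down 14 degrees). Axes of the dispenser: z up, -x level out of the spout. It lies 87 mm out from the plunger's axis, and the base plate ends 40 mm behind it. The ball lands 10 to 60 mm beyond this point.
- dispenser: The grinding-ball dispenser, fixed to the desk. Origin under the plunger's axis, on the desk. White base plate 118 x 74 mm (x from -45 to 73 mm), blue top block 70 x 70 mm at 105 to 125 mm height on four steel posts, clear-walled chute through the middle with the balls in it.
- pan_grip (a point): Middle of the black grip on the loose pan's handle: a block 34 mm long (x), 12 mm wide (y), 34 mm high; the point is 24 mm above its underside, which stands on the desk. Axes of the pan: z up, +x from the grip towards the pan, so the pan's centre is 94 mm along +x. Grasp it across y. Pan with handle weighs about 150 g.
- pan_mid (a point): Centre of the square aluminium pan, half-way up (11 mm above its underside). Open top, 90 x 90 mm outside, 22 mm high, walls and floor 3 mm; same axes as pan_grip, the handle points along -x and reaches 111 mm from the centre.
- ball_1: First steel grinding ball, 14 mm across, 11 g, origin at its centre; waits in the dispenser's chute, under the blue block, about 5 mm to the spout side of the plunger's axis. It is the one that a full stroke lets out.
- ball_2: Second ball, same size, behind the first in the chute; a blade holds it back while the plunger is down and it rolls forward to the first one's place when the plunger comes up. A second stroke would let it out.
- ball_3: Third ball, behind the second.
- cup_blue_mid (a point): Bystander: loose specimen cup with a blue lid, 60 mm across, 70 mm high; the point is at its centre, half-way up.

How it is judged:
By the outcome, as a careful person would: the job done as asked, in the order asked, and still so for the second after the job is handed in, with the robot touching nothing.
It also fails if it takes over 64 s, if anything falls off the work surface, if the arm or the gripper's body presses on something with over 40 N, if the wrist force passes 120 N, or if a joint passes its speed limit or range.

### The arm

A 7-joint arm with a two-finger parallel gripper is mounted at the origin on a cart in front of the work surface, level with it; the furniture and walls round the work are solid. World frame = base frame: x ahead of the robot, y to its left, z up, the work surface at z = 0. Lengths are in m, angles in degrees, forces in N, time in s.
With the tool pointing down it reaches from about 0.425 to 0.95 m from the base axis. Payload 4.7 kg.
Tool frame: the origin (TCP) lies between the finger pads; the fingertips stand 11 mm ahead of it and the grasp point (between the pads) lies 8 mm behind it; z points along the fingers, y is the line along which they close (so a half turn about z gives the same grasp; the last joint's range is limited). The gripper opens to 85 mm and grips with 20 to 120 N. Pads are 22 mm wide; open, the fingers measure 114 mm over their backs; the gripper's body (76 mm by 85 mm) begins 54 mm behind the grasp point. The pads swing forward as they close: fully open they stand 13 mm farther back than shut.
Start: joints at [-71.385, 26.849, -2.785, 87.806, 1.381, 65.374, -4.715], TCP at [0.234, 0.633, 0.242] pointing down, gripper open.
Joint ranges: [-148.3, 148.3], [-19.14, 114.17], [-79.39, 73.82], [5.75, 140.21], [-59.74, 239.74], [12.07, 113.84], [-152.46, 152.46]. Speed limits (degrees/s): [147.25, 147.25, 180, 180, 180, 180, 180].

### API

Orientations are given as a 3x3 rotation matrix whose columns are the frame's x, y, z axes.
In Python, from station import * gives the robot as it stands.
- The arm moves only by the shell command python3 -m handwheel 'ROWS'. ROWS is a JSON object of lists of equal length, an entry for each row: "xyz": the shift along the tool's x, y, z scaled (see below), a list of three; "dr": the turn, a rotation vector about the tool's x, y, z scaled (see below), a list of three; "claw": the opening, from 0 (shut) to 1 (fully open). A call has 1 to 12 rows; each row shifts and turns the commanded pose from where the row before left it, along the tool's axes as they then stand; what a row does not reach is not made up. The controller multiplies each number of a shift by 5 cm and each number of a turn by 10 degrees. A row lasts 1/8 s, in which the tool goes at most 62.5 mm and 10.7 degrees, less where a joint would pass 70% of its speed; a pose out of reach is approached as far as the arm can. A call with a number of a shift or a turn outside -1 to 1 is refused whole. A call with a gripper value outside its range is refused whole. The fingers move at their own pace and stop on an object; the grip force is fixed at half the most. Time passes only in rows, so rows that do not move let the fingers close. It gives the time, the measured TCP pose, the force, the opening and the grip force at its end, in the units of the state.
- sense(): the state, without advancing time (a new reading comes with each control period).
- grab_frame(name): name is "side" or "top" or "wrist"; returns a dict with "frame" (480x640x3 uint8, red, green, blue), "z_map" (480x640 float32, m along the optical axis (not along the pixel's ray), 0 where there is no reading), "K" (3x3 intrinsics, pixels), "k1" (the pictures are not rectified: a ray, as slopes to the right and down, at radius r is drawn at 1 + k1 r^2 times it, then the intrinsics apply), "view" (4x4, takes a point from world to camera coordinates); the wrist camera has in their place "mount" (4x4, takes a point from camera to tool coordinates, whose origin is the TCP and whose axes are the flange's). Camera axes: x right, y down, z forward; pixel columns grow to the right and rows downward; lengths in m; the calibration is good to about 2 mm. A picture is of the moment at which its call begins: read the wrist's pose just before it.
- finish_job(): hands the job in; it is judged then, once.
The state is a dict: "clock": time; "q": joint angles; "qvel": joint speeds; "joint_torque": joint torques, N m; "tcp_pos": TCP position; "tool_rot": TCP orientation; "contact_force": force on the tool from outside, world axes, zero at the start; "moment": the same for the moment, N m; "grip_width": opening from 0.0 (shut) to 1.0 (fully open); "grip_force": force on a finger pad.
Only numpy, scipy, OpenCV 4.12 (cv2) and the standard library are available. Lean on these libraries where they do the work, as an engineer would, in place of code of your own. Each camera call takes 0.05 s, during which the arm holds its last target. There are 200 camera calls.

## Working session

There is one attempt and no reset: what is moved stays moved. The work goes in short steps, Python scripts to look and compute and a shell command to move; the robot and the scene stay as the last step left them, time stands still between calls to the robot, and variables do not carry over. Pictures are saved under pics/ and viewed, at most 10 in all, crops included, and the job is handed in when it is done.

```bash
mkdir -p pics; ls; cat > h.py <<'E'
from station import *
import numpy as np, cv2
def und(f,uv):
    K=f["K"]; p=(np.atleast_2d(uv)-K[:2,2])/[K[0,0],K[1,1]]
    s=p.copy()
    for _ in range(20): s=p/(1+f["k1"]*(s**2).sum(1,keepdims=True))
    return s
def c2w(f,st=None):
    if "view" in f: return np.linalg.inv(f["view"])
    T=np.eye(4);T[:3,:3]=st["tool_rot"];T[:3,3]=st["tcp_pos"];return T@f["mount"]
def plane(f,uv,z,st=None):
    s=und(f,uv);T=c2w(f,st);d=np.c_[s,np.ones(len(s))]@T[:3,:3].T
    return T[:3,3]+d*((z-T[2,3])/d[:,2])[:,None]
def cloud(f,st=None):
    v,u=np.mgrid[:480,:640];s=und(f,np.c_[u.ravel(),v.ravel()])
    z=f["z_map"].ravel();T=c2w(f,st);P=np.c_[s*z[:,None],z]@T[:3,:3].T+T[:3,3]
    P[z==0]=np.nan
    return P.reshape(480,640,3)
E
python3 - <<'E'
from h import *
s=sense();print(s)
ims=[]
for n in("top","side","wrist"):
    f=grab_frame(n);np.save(f"pics/{n}0.npy",f,allow_pickle=True);cv2.imwrite(f"pics/{n}0.png",f["frame"][...,::-1]);print(n,f["K"].tolist(),f["k1"],c2w(f,s).round(3).tolist())
E
```

```text
pics
{'clock': 0.0, 'q': array([-71.38670879,  26.8976261 ,  -2.78454965,  87.87370037,
         1.38102412,  65.37290781,  -4.71702547]), 'qvel': array([ 0.03718424, -0.02881473, -0.05715833, -0.04459082,  0.05747492,
       -0.06835931,  0.00277598]), 'joint_torque': array([-8.61516237e-04, -5.10328817e+01, -4.68965492e-02, -2.37710273e+01,
        1.07150653e-02,  7.66144018e-03, -3.73236716e-06]), 'tcp_pos': array([0.23363615, 0.63268832, 0.2412578 ]), 'tool_rot': array([[-9.38078931e-01,  3.46421069e-01, -6.02387569e-04],
       [ 3.46421586e-01,  9.38077138e-01, -1.83524640e-03],
       [-7.06820150e-05, -1.93028604e-03, -9.99998134e-01]]), 'contact_force': array([ 0.54186004,  0.11460132, -0.07622255]), 'moment': array([-0.04928836, -0.01397582, -0.01639698]), 'grip_force': 0.0, 'grip_width': 1.0013251134763852}
top [[491.36134610491627, 0.0, 315.60754184487234], [0.0, 491.36134610491627, 238.04934381482585], [0.0, 0.0, 1.0]] -0.10106671537635795 [[0.029, -0.988, 0.153, 0.282], [-1.0, -0.028, 0.012, 0.048], [-0.007, -0.153, -0.988, 1.34], [0.0, 0.0, 0.0, 1.0]]
side [[542.7657136514367, 0.0, 327.7579895508142], [0.0, 542.7657136514367, 239.14974406894206], [0.0, 0.0, 1.0]] -0.003452801439650893 [[0.942, -0.179, 0.284, 0.103], [-0.336, -0.54, 0.772, -0.904], [0.015, -0.822, -0.569, 0.839], [0.0, 0.0, 0.0, 1.0]]
wrist [[341.8405451291975, 0.0, 319.5883672492629], [0.0, 341.8405451291975, 241.55207509631273], [0.0, 0.0, 1.0]] -0.03555198265854288 [[0.347, 0.901, 0.262, 0.168], [0.938, -0.332, -0.099, 0.658], [-0.002, 0.28, -0.96, 0.373], [0.0, 0.0, 0.0, 1.0]]
```

View pics/top0.png

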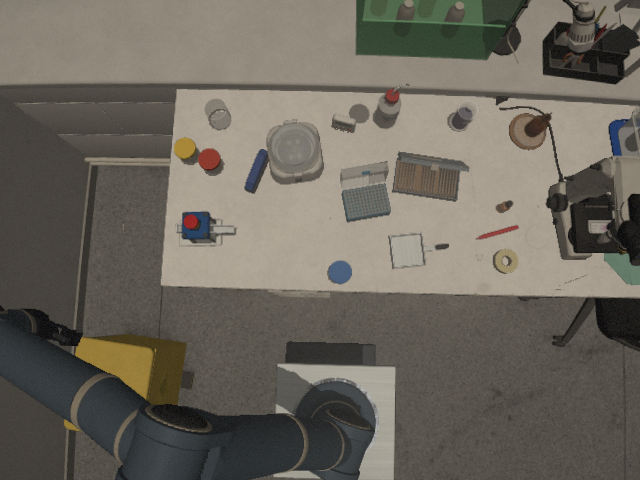

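View pics/side0.png

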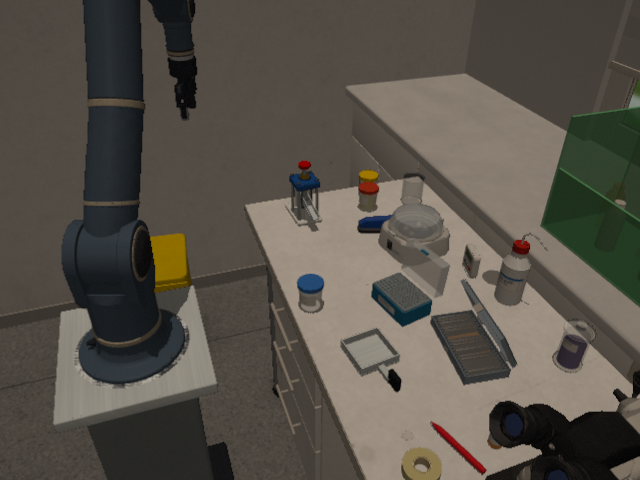

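Top view: the dispenser is at (197,226) with its red button at (191,222) and spout at about (235,230). The pan is at (407,251), its black grip at (442,246) and the blue-lid cup at (340,271). The side view agrees: button (305,166), pan (370,350), grip (394,380).

```bash
cat > m.py <<'E'
from h import *
def blobs(f,mask,box,n=2):
    m=np.zeros((480,640),np.uint8);x0,y0,x1,y1=box;m[y0:y1,x0:x1]=mask[y0:y1,x0:x1]
    k,l,s,c=cv2.connectedComponentsWithStats(m)
    o=np.argsort(-s[1:,4])[:n]+1
    return [(l==i,s[i],c[i]) for i in o]
if __name__=="__main__":
    for n,bx in (("top",dict(red=(170,200,215,245),cup=(320,255,365,290),grip=(433,238,455,255),pan=(380,225,430,275),disp=(170,205,250,250))),
             ("side",dict(red=(295,155,318,172),cup=(290,270,330,315),grip=(383,362,408,395),pan=(335,325,405,375)))):
        f=np.load(f"pics/{n}0.npy",allow_pickle=True).item();C=cloud(f)
        h=cv2.cvtColor(f["frame"],cv2.COLOR_RGB2HSV);H,S,V=[h[...,i].astype(int) for i in range(3)]
        ms=dict(red=((H<8)|(H>172))&(S>150)&(V>80),cup=(H>95)&(H<125)&(S>110),grip=V<60)
        for k in ms:
            for m,s,c in blobs(f,ms[k].astype(np.uint8),bx[k],1):
                p=C[m];z=np.nanmedian(p[:,2])
                zt={"red":.17,"cup":.07,"grip":.034}[k]
                print(n,k,s.tolist(),c.round(1),"depth med",np.nanmedian(p,0).round(4),"zmax",np.nanpercentile(p[:,2],90).round(4),"plane",plane(f,c,zt).round(4))
        x0,y0,x1,y1=bx["pan"];p=C[y0:y1,x0:x1].reshape(-1,3)
        p=p[(p[:,2]>.014)&(p[:,2]<.035)];r=cv2.minAreaRect((p[:,:2]*1000).astype(np.float32));print(n,"pan",r,len(p))
        big=cv2.resize(f["frame"][(200 if n=="top" else 150):(290 if n=="top" else 400),(165 if n=="top" else 280):(465 if n=="top" else 420)],None,fx=2.6 if n=="top" else 2.3,fy=2.6 if n=="top" else 2.3,interpolation=cv2.INTER_CUBIC)
        cv2.imwrite(f"pics/{n}0c.png",big[...,::-1])
E
python3 m.py
```

```text
top red [184, 215, 14, 14, 156] [190.4 221.4] depth med [0.4958 0.3684 0.1691] zmax 0.1721 plane [[0.4953 0.3688 0.17  ]]
top grip [436, 247, 1, 1, 1] [436. 247.] depth med [ 0.4688 -0.2619  0.0326] zmax 0.0326 plane [[ 0.4686 -0.2616  0.034 ]]
top pan ((461.46484375, -189.03147888183594), (88.00496673583984, 95.0997085571289), 7.123648643493652) 181
side red [298, 161, 13, 6, 63] [303.8 163.7] depth med [0.4981 0.368  0.168 ] zmax 0.1702 plane [[0.4963 0.3637 0.17  ]]
side cup [298, 274, 26, 19, 405] [310.2 283.3] depth med [ 0.3927 -0.0087  0.0681] zmax 0.0703 plane [[ 0.3921 -0.0105  0.07  ]]
side grip [387, 369, 14, 23, 201] [394. 380.] depth med [ 0.4712 -0.286   0.0242] zmax 0.0321 plane [[ 0.4668 -0.2945  0.034 ]]
side pan ((464.9819641113281, -211.43453979492188), (92.27001953125, 140.51516723632812), 7.129523277282715) 414
```

View pics/top0c.png

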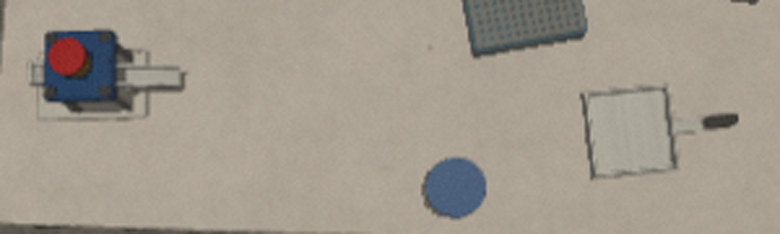

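```bash
python3 - <<'E'
from m import *
f=np.load("pics/top0.npy",allow_pickle=True).item();C=cloud(f)
h=cv2.cvtColor(f["frame"],cv2.COLOR_RGB2HSV);H,S,V=[h[...,i].astype(int) for i in range(3)]
print("spout", plane(f,[[235.4,230.4],[235.2,227.6],[235,233]],.041).round(4))
for m,s,c in blobs(f,((H>95)&(H<125)&(S>110)).astype(np.uint8),(170,205,215,250),1):
    v,u=np.nonzero(m);P=plane(f,np.c_[u,v],.125);print("block",s,cv2.minAreaRect((P[:,:2]*1000).astype(np.float32)))
for m,s,c in blobs(f,(V<75).astype(np.uint8),(430,235,460,258),1): print("grip",s,c,plane(f,c,.034),np.nanmedian(C[m],0))
for m,s,c in blobs(f,((H>95)&(H<125)&(S>80)).astype(np.uint8),(320,255,365,290),1): print("cup",s,c,plane(f,c,.07))
P=C[205:250,210:245].reshape(-1,3);P=P[(P[:,2]>.03)&(P[:,2]<.075)];print("chute",P[np.argsort(P[:,1])][::4].round(3).tolist())
E
python3 -m handwheel '{"xyz":[[0,0,-0.8],[0,0,0],[0,0,0],[0,0,0],[0,0,0],[0,0,0],[0,0,0]],"dr":[[0,0,0.9],[0,0,0.9],[0,0,0.9],[0,0,0.9],[0,0,0.9],[0,0,0.9],[0,0,0.86]],"claw":[1,1,1,1,1,1,1]}'
```

```text
spout [[0.4976 0.2797 0.041 ]
 [0.5052 0.2806 0.041 ]
 [0.4905 0.2804 0.041 ]]
block [182 212  27  27 372] ((494.8474426269531, 367.8756103515625), (66.96495819091797, 66.74805450439453), 1.60407292842865)
grip [436 244  13   5  48] [441.77083333 246.22916667] [[ 0.47109171 -0.27729357  0.034     ]] [ 0.47157065 -0.27848293  0.03068349]
cup [329 261  22  22 379] [339.72031662 271.73878628] [[ 0.39183546 -0.00208536  0.07      ]]
chute [[0.491, 0.284, 0.051], [0.496, 0.286, 0.04], [0.507, 0.287, 0.038], [0.508, 0.288, 0.051], [0.504, 0.289, 0.04], [0.507, 0.29, 0.04], [0.506, 0.291, 0.045], [0.508, 0.293, 0.05], [0.503, 0.294, 0.046], [0.506, 0.295, 0.042], [0.495, 0.296, 0.046], [0.491, 0.297, 0.052], [0.507, 0.298, 0.037], [0.508, 0.299, 0.06], [0.489, 0.301, 0.048], [0.495, 0.302, 0.044], [0.496, 0.303, 0.051], [0.51, 0.304, 0.049], [0.509, 0.305, 0.058], [0.496, 0.306, 0.05], [0.5, 0.307, 0.044], [0.504, 0.309, 0.04], [0.489, 0.31, 0.058], [0.508, 0.311, 0.058], [0.502, 0.312, 0.048], [0.488, 0.313, 0.053], [0.489, 0.315, 0.06], [0.5, 0.315, 0.045], [0.493, 0.317, 0.051], [0.502, 
[... 249 characters left out ...]
0.33, 0.051], [0.506, 0.331, 0.051], [0.484, 0.332, 0.04], [0.5, 0.333, 0.054], [0.498, 0.333, 0.049], [0.485, 0.335, 0.051], [0.503, 0.336, 0.054], [0.469, 0.337, 0.064], [0.487, 0.337, 0.054], [0.505, 0.338, 0.057], [0.495, 0.338, 0.051], [0.486, 0.338, 0.072], [0.501, 0.339, 0.05], [0.522, 0.339, 0.067], [0.525, 0.34, 0.052], [0.52, 0.34, 0.048], [0.5, 0.341, 0.054], [0.521, 0.341, 0.059], [0.499, 0.342, 0.061], [0.52, 0.343, 0.05], [0.503, 0.344, 0.053], [0.503, 0.346, 0.055], [0.483, 0.348, 0.042]]
clock: 1.02
tcp_pos: [0.2337, 0.633, 0.2819]
tool_rot: [[-0.119, 0.993, -0.0], [0.993, 0.119, -0.001], [-0.001, -0.0, -1.0]]
contact_force: [0.4, -0.7, -0.7]
grip_width: 0.999
grip_force: 0.0
```

```bash
python3 -m handwheel '{"xyz":[[-0.81,0.34,0],[-0.81,0.34,0],[-0.81,0.34,0],[-0.81,0.34,0],[-0.81,0.34,0],[-0.81,0.34,0],[-0.81,0.34,0],[-0.81,0.34,0],[-0.81,0.34,0],[-0.81,0.34,0]],"dr":[[0,0,0],[0,0,0],[0,0,0],[0,0,0],[0,0,0],[0,0,0],[0,0,0],[0,0,0],[0,0,0],[0,0,0]],"claw":[1,1,1,1,1,1,1,1,1,1]}' &&
python3 -m handwheel '{"xyz":[[-0.88,-0.07,0],[-0.88,-0.07,0],[-0.88,-0.07,0],[-0.88,-0.07,0],[-0.88,-0.07,0],[-0.88,-0.07,0],[-0.88,-0.07,0.2],[-0.88,-0.07,0.4],[-0.88,-0.07,0.4],[-0.88,-0.07,0.4],[-0.88,-0.07,0.4],[-0.88,-0.07,0.4]],"dr":[[0,0,0],[0,0,0],[0,0,0],[0,0,0],[0,0,0],[0,0,0],[0,0,0],[0,0,0],[0,0,0],[0,0,0],[0,0,0],[0,0,0]],"claw":[1,1,1,1,1,1,1,1,1,1,1,1]}' && python3 -m handwheel '{"xyz":[[0,0,0],[0,0,0]],"dr":[[0,0,0],[0,0,0]],"claw":[1,1]}'
python3 - <<'E'
from m import *
s=sense();f=grab_frame("wrist");np.save("pics/w1.npy",f,allow_pickle=True);cv2.imwrite("pics/w1.png",f["frame"][...,::-1]);print(s["tcp_pos"],s["tool_rot"])
C=cloud(f,s)
V=f["frame"].max(2)
m0=((V<75)&(C[...,2]>.012)&(C[...,2]<.045)&(abs(C[...,0]-.4715)<.035)&(abs(C[...,1]+.28)<.04)).astype(np.uint8)
for m,st,c in blobs(f,m0,(0,0,640,480),1):
    print(st,c,np.nanmedian(C[m],0)); t=C[m&(C[...,2]>.028)];print(len(t),t.mean(0),cv2.minAreaRect((t[:,:2]*1000).astype(np.float32)))
E
```

```text
clock: 2.28
tcp_pos: [0.4532, 0.2511, 0.2822]
tool_rot: [[-0.124, 0.992, -0.0], [0.992, 0.124, 0.0], [0.0, -0.0, -1.0]]
contact_force: [2.3, 0.1, 0.2]
grip_width: 1.004
grip_force: 0.0
clock: 3.78
tcp_pos: [0.4767, -0.2777, 0.1714]
tool_rot: [[-0.125, 0.992, -0.0], [0.992, 0.125, 0.0], [0.0, -0.0, -1.0]]
contact_force: [0.8, 0.6, 0.6]
grip_width: 1.003
grip_force: 0.0
clock: 4.03
tcp_pos: [0.4766, -0.2761, 0.172]
tool_rot: [[-0.124, 0.992, -0.001], [0.992, 0.124, 0.001], [0.001, -0.0, -1.0]]
contact_force: [-0.3, 0.7, 0.4]
grip_width: 1.0
grip_force: 0.0
[ 0.47660834 -0.27611221  0.17204712] [[-1.24233935e-01  9.92252798e-01 -5.61436147e-04]
 [ 9.92252575e-01  1.24234364e-01  8.06782159e-04]
 [ 8.70281516e-04 -4.56856740e-04 -9.99999517e-01]]
[309 205  16  50 625] [316.3744 231.368 ] [ 0.47444289 -0.27513747  0.03307503]
534 [ 0.47484376 -0.27796017  0.03304993] ((474.87835693359375, -278.548828125), (10.913000106811523, 32.74130630493164), 7.087170124053955)
```

View pics/w1.png

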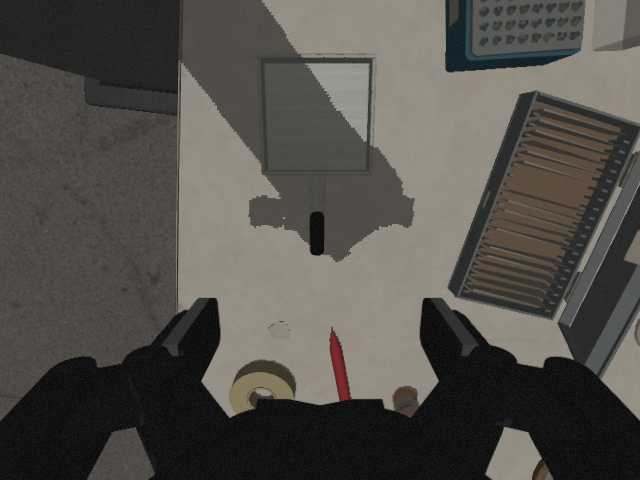

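The wrist view shows the pan square from (262,57) to (373,172) and the grip at (316,231), lined up midway between the fingers. I only need to shift 2 mm, then descend.

```bash
python3 -m handwheel '{"xyz":[[-0.04,-0.04,0.6],[0,0,0.6],[0,0,0.6],[0,0,0.6],[0,0,0.4],[0,0,0.3],[0,0,0],[0,0,0],[0,0,0],[0,0,0]],"dr":[[0,0,0],[0,0,0],[0,0,0],[0,0,0],[0,0,0],[0,0,0],[0,0,0],[0,0,0],[0,0,0],[0,0,0]],"claw":[1,1,1,1,1,1,1,1,0,0]}'; python3 -m handwheel '{"xyz":[[0,0,0],[0,0,0],[0,0,0],[0,0,0],[0,0,0],[0,0,0]],"dr":[[0,0,0],[0,0,0],[0,0,0],[0,0,0],[0,0,0],[0,0,0]],"claw":[0,0,0,0,0,0]}'
```

```text
clock: 5.32
tcp_pos: [0.4752, -0.2791, 0.0178]
tool_rot: [[-0.124, 0.992, 0.001], [0.992, 0.124, -0.0], [-0.0, 0.001, -1.0]]
contact_force: [0.3, -0.6, -0.9]
grip_width: 0.603
grip_force: 0.0
clock: 6.08
tcp_pos: [0.475, -0.279, 0.0174]
tool_rot: [[-0.124, 0.992, 0.0], [0.992, 0.124, 0.0], [0.0, 0.0, -1.0]]
contact_force: [-0.1, 0.6, 4.6]
grip_width: 0.129
grip_force: 60.0
```

```bash
python3 -m handwheel '{"xyz":[[0,0,-0.4],[0,0,-0.7],[0,0,-0.8],[0,0,-0.5],[0,0,0]],"dr":[[0,0,0],[0,0,0],[0,0,0.25],[0,0,0.25],[0,0,0]],"claw":[0,0,0,0,0]}'; python3 -m handwheel '{"xyz":[[0.4,0.08,0],[0.72,0.08,0],[0.72,0.08,0],[0.72,0.08,0],[0.72,0.08,0],[0.72,0.08,0],[0.72,0.08,0],[0.72,0.08,0],[0.72,0.08,0],[0.72,0.08,0],[0.32,0,0],[0,0,0]],"dr":[[0,0,0],[0,0,0],[0,0,0],[0,0,0],[0,0,0],[0,0,0],[0,0,0],[0,0,0],[0,0,0],[0,0,0],[0,0,0],[0,0,0]],"claw":[0,0,0,0,0,0,0,0,0,0,0,0]}'
python3 - <<'E'
from m import *
s=sense();f=grab_frame("wrist");np.save("pics/w2.npy",f,allow_pickle=True);cv2.imwrite("pics/w2.png",f["frame"][...,::-1]);print(s["tcp_pos"],s["tool_rot"],s["grip_width"])
np.save("pics/w2s.npy",s,allow_pickle=True)
g=grab_frame("top");np.save("pics/t2.npy",g,allow_pickle=True)
E
```

```text
clock: 6.7
tcp_pos: [0.4759, -0.2796, 0.1395]
tool_rot: [[-0.037, 0.999, 0.004], [0.999, 0.037, -0.002], [-0.002, 0.004, -1.0]]
contact_force: [-0.7, 0.1, -1.1]
grip_width: 0.126
grip_force: 59.2
clock: 8.2
tcp_pos: [0.5008, 0.0826, 0.1366]
tool_rot: [[-0.039, 0.999, -0.001], [0.999, 0.039, -0.001], [-0.001, -0.002, -1.0]]
contact_force: [1.3, -0.6, -2.4]
grip_width: 0.128
grip_force: 59.2
[0.50077252 0.08263962 0.13663128] [[-3.91825472e-02  9.99230955e-01 -1.49216645e-03]
 [ 9.99231826e-01  3.91814518e-02 -7.56450241e-04]
 [-6.97403249e-04 -1.52065985e-03 -9.99998601e-01]] 0.12844227092641486
```

View pics/w2.png

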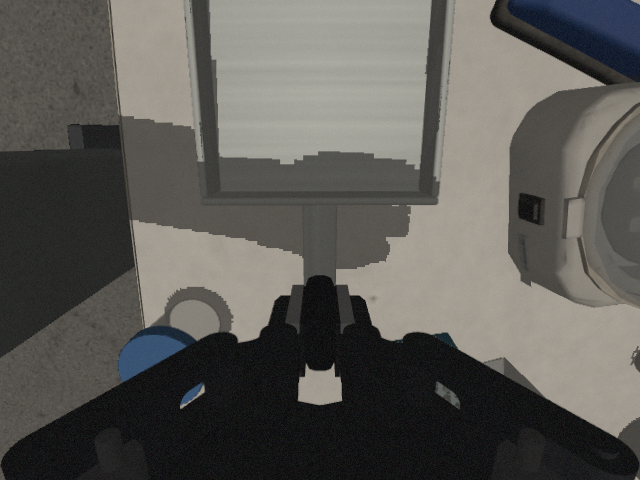

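The wrist view shows the pan held level and straight in front of the fingers (rim corners (202,200) and (438,200)). The cup, at (160,355), is well clear.

```bash
python3 -m handwheel '{"xyz":[[0,0.1,0.5],[0,0,0.7],[0,0,0.65],[0,0,0.4],[0,0,0],[0,0,0]],"dr":[[0,0,0],[0,0,0],[0,0,0],[0,0,0],[0,0,0],[0,0,0]],"claw":[0,0,0,0,0,0]}'
python3 - <<'E'
from m import *
s=sense();f=grab_frame("wrist");cv2.imwrite("pics/w3.png",f["frame"][...,::-1]);print(s["tcp_pos"])
f=grab_frame("top");np.save("pics/t3.npy",f,allow_pickle=True)
im=cv2.resize(f["frame"][195:285,170:360],None,fx=4,fy=4,interpolation=cv2.INTER_CUBIC);cv2.imwrite("pics/t3c.png",im[...,::-1])
E
```

```text
clock: 9.05
tcp_pos: [0.5072, 0.0814, 0.0256]
tool_rot: [[-0.035, 0.999, 0.001], [0.999, 0.035, -0.0], [-0.0, 0.001, -1.0]]
contact_force: [0.5, -0.2, -2.1]
grip_width: 0.13
grip_force: 59.2
[0.50723585 0.08142078 0.02561046]
```

View pics/t3c.png

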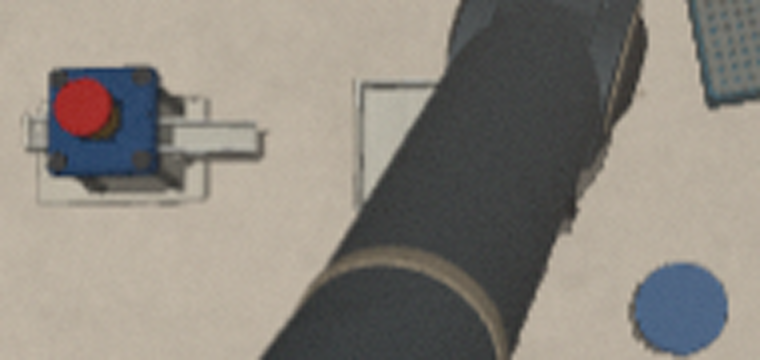

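The top crop shows the pan's rear edge at u=357 and the spout end at u=263, a gap of about 61 mm, as predicted. I'll slide the pan in 70 mm and lower it.

```bash
python3 -m handwheel '{"xyz":[[0.3,-0.03,0],[0.4,0,0],[0.4,0,0],[0.3,0,0],[0,0,0],[0,0,0.08],[0,0,0.07],[0,0,0.02],[0,0,0]],"dr":[[0,0,0],[0,0,0],[0,0,0],[0,0,0],[0,0,0],[0,0,0],[0,0,0],[0,0,0],[0,0,0]],"claw":[0,0,0,0,0,0,0,0,0]}'
```

```text
clock: 10.28
tcp_pos: [0.5024, 0.1514, 0.0174]
tool_rot: [[-0.035, 0.999, -0.001], [0.999, 0.035, 0.001], [0.001, -0.001, -1.0]]
contact_force: [-4.0, -0.2, 12.0]
grip_width: 0.131
grip_force: 61.4
```

```bash
python3 -m handwheel '{"xyz":[[0,0,0],[0,0,0],[0,0,0],[0,0,0],[0,0,0],[0,0,0],[0,0,-0.2],[0,0,-0.6],[0,0,-1],[0,0,-1],[0,0,-1],[0,0,-1]],"dr":[[0,0,0],[0,0,0],[0,0,0],[0,0,0],[0,0,0],[0,0,0],[0,0,0],[0,0,0],[0,0,0],[0,0,0],[0,0,0],[0,0,0]],"claw":[0.5,0.5,0.5,0.5,0.5,0.5,0.5,0.5,0.5,0.5,0.3,0]}'
python3 -m handwheel '{"xyz":[[0,0,-0.2],[0,0,0]],"dr":[[0,0,0],[0,0,0]],"claw":[0,0]}'
python3 - <<'E'
from m import *
s=sense();f=grab_frame("wrist");cv2.imwrite("pics/w4.png",f["frame"][...,::-1])
np.save("pics/w4.npy",f,allow_pickle=True);np.save("pics/w4s.npy",s,allow_pickle=True)
h=cv2.cvtColor(f["frame"],cv2.COLOR_RGB2HSV);H,S,V=[h[...,i].astype(int) for i in range(3)];C=cloud(f,s)
for m,st,c in blobs(f,(((H<8)|(H>172))&(S>150)&(V>60)).astype(np.uint8),(0,0,640,480),2): print("red",st,c,plane(f,c,.17,s),np.nanmedian(C[m],0))
P=C.reshape(-1,3);k=(P[:,2]>.015)&(P[:,2]<.03)&(abs(P[:,0]-.5)<.06)&(abs(P[:,1]-.245)<.06);print(k.sum(),cv2.minAreaRect((P[k,:2]*1000).astype(np.float32)))
E
```

```text
clock: 11.78
tcp_pos: [0.5021, 0.1521, 0.2585]
tool_rot: [[-0.037, 0.999, 0.0], [0.999, 0.037, 0.001], [0.001, 0.0, -1.0]]
contact_force: [0.5, 0.3, -0.1]
grip_width: 0.096
grip_force: 0.0
clock: 12.02
tcp_pos: [0.5022, 0.1525, 0.2667]
tool_rot: [[-0.037, 0.999, 0.001], [0.999, 0.037, 0.001], [0.001, 0.001, -1.0]]
contact_force: [1.0, -0.2, 0.6]
grip_width: -0.002
grip_force: 0.0
red [ 515    0   64   29 1293] [545.55607115  11.00850735] [[0.63263274 0.30612682 0.17      ]] [0.69046461 0.3426353  0.07044807]
red [545 348   4   8  11] [546.45454545 351.72727273] [[0.68401882 0.07401159 0.17      ]] [ 0.79984762 -0.02120881  0.02622332]
1152 ((499.2956848144531, 245.29180908203125), (90.6569595336914, 90.0279769897461), 2.0335946083068848)
```

View pics/w4.png

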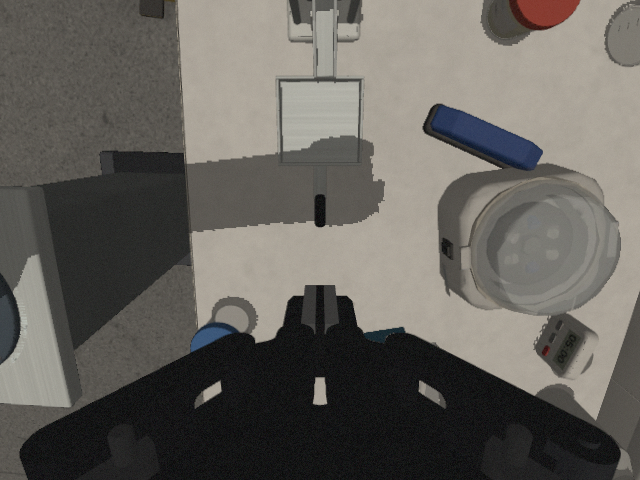

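The wrist view shows the released pan at (278–363, 77–164) with the chute end (325,78) just over its rear edge. Measured pan centre is (0.499, 0.245) with 2.0° yaw, as planned. Next I approach the plunger, stopping short to measure it.

```bash
python3 -m handwheel '{"xyz":[[0.4,0,0],[0.6,0,0],[0.6,0,0],[0.6,0,0],[0.4,0,0],[0,0,0],[0,0,0]],"dr":[[0,0,0],[0,0,0],[0,0,0],[0,0,0],[0,0,0],[0,0,0],[0,0,0]],"claw":[0,0,0,0,0,0,0]}'
python3 - <<'E'
from m import *
s=sense();f=grab_frame("wrist");cv2.imwrite("pics/w5.png",f["frame"][...,::-1])
h=cv2.cvtColor(f["frame"],cv2.COLOR_RGB2HSV);H,S,V=[h[...,i].astype(int) for i in range(3)];C=cloud(f,s)
for m,st,c in blobs(f,(((H<8)|(H>172))&(S>150)&(V>60)).astype(np.uint8),(0,0,640,480),2):
    P=C[m];P=P[P[:,2]>np.nanpercentile(P[:,2],30)];d=P.mean(0)
    print("red",st,c,plane(f,c,.17,s),np.nanmedian(C[m],0),d)
print(s["tcp_pos"],s["contact_force"]); 
E
```

```text
clock: 12.95
tcp_pos: [0.4977, 0.281, 0.266]
tool_rot: [[-0.036, 0.999, -0.0], [0.999, 0.036, -0.001], [-0.001, -0.001, -1.0]]
contact_force: [0.5, -0.5, -0.2]
grip_width: -0.003
grip_force: 0.0
red [ 493  109   66   66 3307] [526.53643786 141.32143937] [[0.62971492 0.35840233 0.17      ]] [0.68851711 0.36101686 0.07039886] [0.68964937 0.36076287 0.07078363]
red [ 297   82   56   58 2534] [324.78768745 110.7355959 ] [[0.49827185 0.37143367 0.17      ]] [0.49827197 0.37143426 0.1699521 ] [0.49833264 0.37123131 0.17029454]
[0.49766798 0.28101984 0.26596821] [ 0.51024952 -0.54483818 -0.15735719]
```

View pics/w5.png

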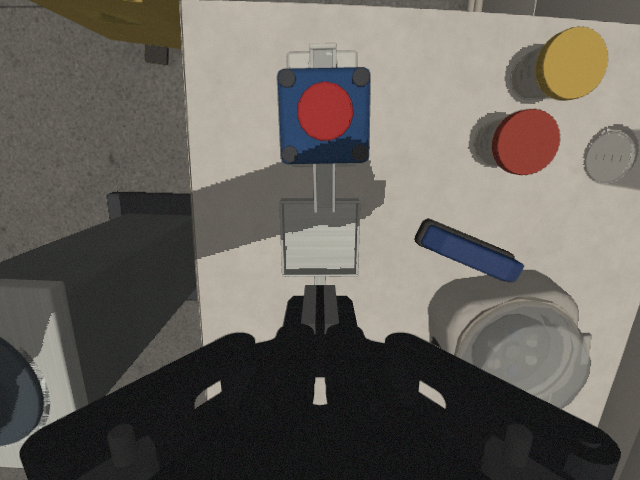

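The wrist view shows the button at (325,111), i.e. (0.498, 0.371, 0.170). The chute end at (325,213) is inside the pan's outline (rear edge v=198). Moving over it and down to just above.

```bash
python3 -m handwheel '{"xyz":[[0.4,0.07,0],[0.5,0,0],[0.5,0,0],[0.39,0,0],[0,0,0.5],[0,0,0.6],[0,0,0.2],[0,0,0],[0,0,0]],"dr":[[0,0,0],[0,0,0],[0,0,0],[0,0,0],[0,0,0],[0,0,0],[0,0,0],[0,0,0],[0,0,0]],"claw":[0,0,0,0,0,0,0,0,0]}'
```

```text
clock: 14.12
tcp_pos: [0.4984, 0.3724, 0.2025]
tool_rot: [[-0.037, 0.999, 0.002], [0.999, 0.037, 0.001], [0.001, 0.002, -1.0]]
contact_force: [0.6, 0.7, 1.1]
grip_width: -0.001
grip_force: 0.0
```

```bash
python3 -m handwheel '{"xyz":[[-0.02,0,0.2],[0,0,0.16],[0,0,0.1],[0,0,0.1],[0,0,0],[0,0,0]],"dr":[[0,0,0],[0,0,0],[0,0,0],[0,0,0],[0,0,0],[0,0,0]],"claw":[0,0,0,0,0,0]}'
python3 -m handwheel '{"xyz":[[0,0,0.05],[0,0,0.05],[0,0,0]],"dr":[[0,0,0],[0,0,0],[0,0,0]],"claw":[0,0,0]}'
```

```text
clock: 14.88
tcp_pos: [0.4976, 0.3707, 0.1735]
tool_rot: [[-0.037, 0.999, -0.001], [0.999, 0.037, -0.0], [-0.0, -0.001, -1.0]]
contact_force: [-1.9, -1.1, 4.5]
grip_width: -0.002
grip_force: 2.1
clock: 15.25
tcp_pos: [0.4976, 0.3707, 0.1686]
tool_rot: [[-0.037, 0.999, -0.001], [0.999, 0.037, -0.0], [-0.0, -0.001, -1.0]]
contact_force: [-1.7, -1.2, 5.4]
grip_width: -0.004
grip_force: 2.7
```

```bash
python3 -m handwheel '{"xyz":[[0,0,0.03],[0,0,0]],"dr":[[0,0,0],[0,0,0]],"claw":[0,0]}' | grep -E "clock|tcp|force"
python3 -m handwheel '{"xyz":[[0,0,0.02],[0,0,0]],"dr":[[0,0,0],[0,0,0]],"claw":[0,0]}'| grep -E "clock|tcp|force"
```

```text
clock: 15.5
tcp_pos: [0.4976, 0.3708, 0.1672]
contact_force: [-2.4, -1.8, 6.2]
grip_force: 2.9
clock: 15.75
tcp_pos: [0.4976, 0.3707, 0.1663]
contact_force: [-3.3, -2.3, 5.6]
grip_force: 3.1
```

```bash
python3 -m handwheel '{"xyz":[[0,0,0.02],[0,0,0]],"dr":[[0,0,0],[0,0,0]],"claw":[0,0]}' | grep -E "clock|tcp|force"
python3 -m handwheel '{"xyz":[[0,0,0.02],[0,0,0]],"dr":[[0,0,0],[0,0,0]],"claw":[0,0]}'| grep -E "clock|tcp|force"
```

```text
clock: 16.0
tcp_pos: [0.4976, 0.3708, 0.1653]
contact_force: [-3.3, -1.9, 6.9]
grip_force: 3.2
clock: 16.25
tcp_pos: [0.4976, 0.3708, 0.1644]
contact_force: [-2.8, -2.2, 6.8]
grip_force: 3.3
```

```bash
python3 -m handwheel '{"xyz":[[0,0,0.02],[0,0,0]],"dr":[[0,0,0],[0,0,0]],"claw":[0,0]}' | grep -E "clock|tcp|force"
python3 -m handwheel '{"xyz":[[0,0,0.02],[0,0,0]],"dr":[[0,0,0],[0,0,0]],"claw":[0,0]}'| grep -E "clock|tcp|force"
```

```text
clock: 16.5
tcp_pos: [0.4976, 0.3708, 0.1634]
contact_force: [-3.8, -2.6, 6.7]
grip_force: 3.4
clock: 16.75
tcp_pos: [0.4976, 0.3707, 0.1624]
contact_force: [-2.9, -1.9, 6.5]
grip_force: 3.6
```

```bash
python3 -m handwheel '{"xyz":[[0,0,0.02],[0,0,0]],"dr":[[0,0,0],[0,0,0]],"claw":[0,0]}' | grep -E "clock|tcp|force"
```

```text
clock: 17.0
tcp_pos: [0.4976, 0.3707, 0.1615]
contact_force: [-3.5, -3.2, 7.0]
grip_force: 3.7
```

```bash
python3 -m handwheel '{"xyz":[[0,0,0.02],[0,0,0]],"dr":[[0,0,0],[0,0,0]],"claw":[0,0]}' | grep -E "clock|tcp|force"
```

```text
clock: 17.25
tcp_pos: [0.4977, 0.3708, 0.1612]
contact_force: [-4.9, -2.7, 10.5]
grip_force: 5.8
```

```bash
python3 -m handwheel '{"xyz":[[0,0,0.02],[0,0,0]],"dr":[[0,0,0],[0,0,0]],"claw":[0,0]}' | grep -E "clock|tcp|force"
```

```text
clock: 17.5
tcp_pos: [0.4977, 0.3708, 0.1612]
contact_force: [-7.1, -3.5, 17.1]
grip_force: 8.4
```

```bash
python3 -m handwheel '{"xyz":[[0,0,0],[0,0,0],[0,0,0],[0,0,0]],"dr":[[0,0,0],[0,0,0],[0,0,0],[0,0,0]],"claw":[0,0,0,0]}' | grep -E "clock|tcp|force"
```

```text
clock: 18.0
tcp_pos: [0.4977, 0.3708, 0.1612]
contact_force: [-6.7, -3.4, 16.5]
grip_force: 8.4
```

```bash
python3 -m handwheel '{"xyz":[[0,0,-0.1],[0,0,-0.15],[0,0,-0.2],[0,0,-0.3],[0,0,-0.6],[0,0,-0.8],[-0.5,0,0],[-0.6,0,0],[-0.6,0,0],[-0.4,0,0],[0,0,0],[0,0,0]],"dr":[[0,0,0],[0,0,0],[0,0,0],[0,0,0],[0,0,0],[0,0,0],[0,0,0],[0,0,0],[0,0,0],[0,0,0],[0,0,0],[0,0,0]],"claw":[0,0,0,0,0,0,0,0,0,0,0,0]}'
python3 - <<'E'
from m import *
s=sense();f=grab_frame("wrist");cv2.imwrite("pics/w6.png",cv2.resize(f["frame"][20:330,180:460],None,fx=1.9,fy=1.9)[...,::-1])
h=cv2.cvtColor(f["frame"],cv2.COLOR_RGB2HSV);H,S,V=[h[...,i].astype(int) for i in range(3)];C=cloud(f,s)
for m,st,c in blobs(f,(((H<8)|(H>172))&(S>150)&(V>60)).astype(np.uint8),(200,0,420,480),1): print("red",st,np.nanmedian(C[m],0))
P=C.reshape(-1,3);k=(P[:,2]>.008)&(P[:,2]<.02)&(abs(P[:,0]-.5)<.038)&(abs(P[:,1]-.243)<.036);print("ball?",k.sum(),np.nanmean(P[k],0))
k=(P[:,2]>.018)&(P[:,2]<.026)&(abs(P[:,0]-.5)<.06)&(abs(P[:,1]-.245)<.06);print(k.sum(),cv2.minAreaRect((P[k,:2]*1000).astype(np.float32)))
E
```

```text
clock: 19.5
tcp_pos: [0.5015, 0.2671, 0.2662]
tool_rot: [[-0.038, 0.999, -0.0], [0.999, 0.038, 0.001], [0.001, -0.0, -1.0]]
contact_force: [-1.0, 0.3, -0.0]
grip_width: 0.001
grip_force: 0.0
red [ 292   57   57   61 2676] [0.49830171 0.37121131 0.1699264 ]
ball? 96 [0.5062859  0.21227819 0.01440628]
885 ((499.26556396484375, 244.88967895507812), (90.16819763183594, 90.66160583496094), 2.279388427734375)
```

View pics/w6.png

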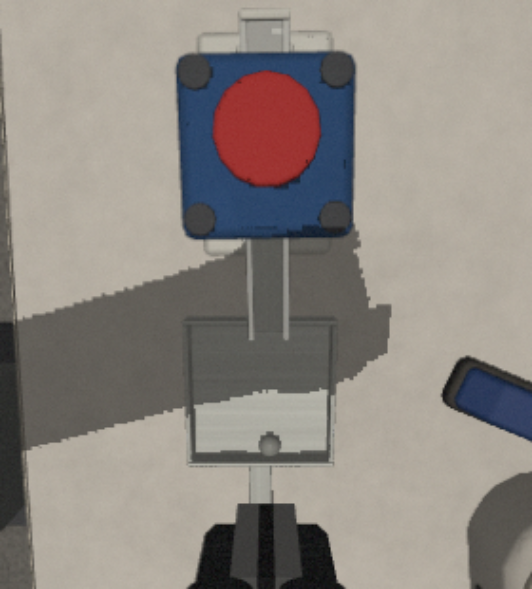

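The picture shows exactly one ball in the pan, at crop pixel (269,444), against its handle-side wall. The plunger is back up at 170 mm, the pan hasn't moved under the chute end (268,338), and the robot is touching nothing. Handing in.

```bash
python3 -c "
from station import *
print(finish_job())"
```

```text
the job is handed in; nothing more can be done
None
```

The job is handed in: the pan stands released under the spout with one ball in it, from one full stroke held on the stop at about 17 N, and the cup was never approached (about 19.5 s on the clock).

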